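# Take the worn drive coupling off the bar blender

### The job

The drive coupling on top of the bar blender's motor base is worn: unscrew it and stand it in the steel pan, the same way up as it sat on the blender, without dropping it. It has a left-hand thread, so it comes loose clockwise (seen from above) and climbs as it turns; make sure by feel that it is giving, never force it the wrong way, lean on it or pull it up before the thread has let go. Leave the other things on the counter where they are.

Things in the scene. Friction and masses are not known exactly. Their poses are not given: they have to be found in the camera images.
- coupling: Worn drive coupling: upright grey hexagonal cap, 36 mm across flats, 42 over corners, 30 tall, 0.12 kg, steel top, white mark on one corner; solid flat sides, hollow below. Starts screwed hard down, underside 176 mm above the counter. Origin: centre of the underside; z up on its axis; x through the marked corner, so flats face +y and -y, the others 60 degrees apart.
- seat (a point): Point on the blender's motor base, which is fixed: on the spindle axis, 176 mm above the counter, where the underside of the screwed-down coupling sits. z up, x to the back of the base.
- jar_pad (a point): Point on the spindle axis on the base's flat black jar pad, 171 mm above the counter (5 mm below the seat). Four corner guides stand 28 mm above the pad; within 65 mm of the axis it is clear for fingers. The base is 200 x 220 mm, grey, controls at its front (-x).
- thread: Left-hand thread of the spindle, hidden in the coupling (the spindle is pinned and cannot spin). Turns and climbs with the coupling: clockwise from above is loose and up, so much that a hand kept at one height soon loads it: follow the climb. Takes about 0.12 N m all the way; stops dead anticlockwise from hard down. Origin: on the axis, level with the underside of the coupling.
- stud_top (a point): Top of the fixed threaded stud, 21 mm above the seat, inside the coupling. The thread lets go after a third to two thirds of a turn, different each time; till then it has under 1 mm of play and holds against a pull. Then the coupling lifts freely and is clear 35 mm up. More than 30 N in all at the thread spoils it, and steady unscrewing alone makes 15 to 20 N of that.
- pan: Open steel pan, 265 (x) x 162 mm, 20 mm deep, floor and walls 3 mm thick, 0.6 kg, loose on the counter left or right of the blender; the skillet is on the other side. Origin: centre of its underside; z up.
- new_coupling: Bystander: the new coupling, same size, red with a brass top, standing on the counter beyond the blender. Leave it.
- mug: Bystander: white mug, 82 mm wide, 95 mm tall.
- skillet: Bystander: small black iron skillet, 164 mm wide, 45 mm tall, two loop handles along its x (226 mm over them).
- spanner: Bystander: steel spanner, 170 mm long, flat on the counter.
- orange_glass: Bystander: glass with orange filling, 68 mm wide, 95 mm tall.
Mind the look-alikes: they are no part of the job. There is more than one size of the coupling; the job needs the smallest.

How it is judged:
By the outcome, as a careful person would: the job done as asked, in the order asked, and still so for the second after the job is handed in, with the robot touching nothing.
It also fails if it takes over 72 s, if anything falls off the work surface, if the arm or the gripper's body presses on something with over 40 N, if the wrist force passes 120 N, or if a joint passes its speed limit or range.

### The arm

A 6-joint arm with a two-finger parallel gripper is mounted at the origin on the work surface. World frame = base frame: x ahead of the robot, y to its left, z up, the work surface at z = 0. Lengths are in m, angles in rad, forces in N, time in s.
With the tool pointing down it reaches from about 0.275 to 0.825 m from the base axis. Payload 5.2 kg.
Tool frame: the origin (TCP) lies on the front face of the gripper's body, between the roots of the fingers; the fingertips stand 84 mm ahead of it and the grasp point (between the pads) lies 65 mm ahead of it; z points along the fingers, y is the line along which they close (so a half turn about z gives the same grasp; the last joint's range is limited). The gripper opens to 93 mm and grips with 3 to 60 N. Pads are 15 mm wide; open, the fingers measure 128 mm over their backs; the gripper's body (75 mm by 188 mm) begins 65 mm behind the grasp point.
Start: joints at [-1.514, 0.259, 1.535, -0, 1.348, -0.203], TCP at [0.141, -0.532, 0.303] pointing down, gripper open.
Joint ranges: [-3.14, 3.14], [-0.91, 2.08], [0.19, 2.58], [-1.22, 4.36], [0.22, 2.71], [-3.12, 3.12]. Speed limits (rad/s): [2.57, 2.57, 3.14, 3.14, 3.14, 3.14].

### API

Orientations are given as a unit quaternion [x, y, z, w].
In Python, from station import robot gives the robot as it stands. Calls block until the motion is done:
- robot.reach(position, orientation): joint-space move of the TCP to a pose.
- robot.move_l(position, attitude=None, max_speed=0.15): straight line of the TCP; attitude=None keeps the orientation; max_speed is the mean speed in m/s.
- robot.goto_joints(angles): joint-space move.
- robot.ungrasp() and robot.close(effort=None): open the fingers fully, or close them until they stop; effort is the grip in N (None keeps the last).
- robot.dwell(seconds).
- robot.solve_ik(position, orientation): joint angles nearest the present ones, or None.
- robot.sense(): the state.
- robot.grab_frame(name): name is "scene" or "top" or "wrist"; returns a dict with "image" (400x640x3 uint8, red, green, blue), "mtx" (3x3 intrinsics, pixels), "distortion" ([k1, k2, p1, p2, k3] as OpenCV has them; the pictures are not rectified), "rvec" (rotation vector, rad) and "tvec" (3), from world to camera coordinates, as OpenCV has them; the wrist camera has in their place "mount" (4x4, takes a point from camera to tool coordinates, whose origin is the TCP and whose axes are the flange's). Camera axes: x right, y down, z forward; pixel columns grow to the right and rows downward; lengths in m; the calibration is good to about 2 mm. A picture is of the moment at which its call begins: read the wrist's pose just before it. There is no depth.
A pose or a line that the arm cannot do raises robot.PlanningError and nothing moves.
- robot.sign_off(): hands the job in; it is judged then, once.
Trained networks look in the newest picture that a camera, given by its name, has taken for a name from the list of things; names that differ only in an ending like _2 or _b are one class to them, and where a whole thing is asked for, a point or a joint stands for the part that bears it (a point fixed in the world has none). Each returns a list of dicts, best first, with "conf" (0 to 1); they miss things now and then, are a little off and sometimes report something else, mostly with a low value. They report only what shows in the picture. A call takes as long as a camera call. They do not tell look-alikes from the thing itself.
- robot.outline_of(camera, name): "region" (400x640 bool, what is visible of it) and "bbox" ([centre column, centre row, width, height] in pixels, round what is visible of it).
- robot.landmark_of(camera, name): "point" ([column, row] in pixels: a listed point, or the origin of a listed thing).
The state is a dict: "t": time; "joint_positions": joint angles; "joint_vel": joint speeds; "joint_torque": joint torques, N m; "tcp_pos": TCP position; "eef_rot": TCP orientation; "ft_force": force on the tool from outside, world axes, zero at the start; "torque": the same for the moment, N m; "grip_width": finger opening in m; "gripper_force": force on a finger pad.
Only numpy, scipy, OpenCV 4.12 (cv2) and the standard library are available. Lean on these libraries where they do the work, as an engineer would, in place of code of your own. Each camera call takes 0.05 s, during which the arm holds its last target. There are 200 camera calls.

## Working session

There is one attempt and no reset: what is moved stays moved. The work goes in short steps, each a Python script; the robot and the scene stay as the last script left them, time stands still between calls to the robot, and variables do not carry over. Pictures are saved under pics/ and viewed, at most 10 in all, crops included, and the job is handed in when it is done.

```bash
ls; mkdir -p pics; python3 - <<'E'
from station import robot
import cv2,numpy as np
s=robot.sense();print({k:np.round(v,3).tolist() for k,v in s.items()})
ims=[]
for c in ["scene","top","wrist"]:
    f=robot.grab_frame(c);cv2.imwrite(f"pics/{c}0.png",f["image"][:,:,::-1])
    print(c,{k:np.round(v,4).tolist() for k,v in f.items() if k!="image"})
    for n in ["coupling","new_coupling","seat","jar_pad","stud_top","pan","mug","skillet","spanner","orange_glass"]:
        r=robot.landmark_of(c,n);print(' ',n,[(np.round(x["point"]).tolist(),round(x["conf"],2)) for x in r])
print(robot.sense()["t"])
E
```

```text
pics
{'t': 0.0, 'joint_positions': [-1.514, 0.259, 1.536, -0.0, 1.348, -0.203], 'joint_vel': [0.001, -0.001, -0.0, 0.0, 0.0, -0.0], 'joint_torque': [-0.002, -43.731, -28.4, 0.072, 0.041, -0.0], 'tcp_pos': [0.141, -0.531, 0.302], 'eef_rot': [0.992, 0.13, 0.0, -0.001], 'ft_force': [-0.375, -0.292, 0.005], 'torque': [-0.041, -0.004, 0.024], 'gripper_force': 0.0, 'grip_width': 0.093}
scene {'mtx': [[403.4479, 0.0, 317.6037], [0.0, 403.4479, 202.4326], [0.0, 0.0, 1.0]], 'distortion': [-0.0398, 0.0, 0.0, 0.0, 0.0], 'rvec': [1.041, 2.3341, -1.1424], 'tvec': [0.4184, -0.1692, 1.4624]}
  coupling [([327.0, 172.0], 0.81), ([381.0, 259.0], 0.8), ([406.0, 235.0], 0.78), ([326.0, 297.0], 0.4), ([324.0, 163.0], 0.32), ([246.0, 234.0], 0.21)]
  new_coupling [([323.0, 295.0], 0.7)]
  seat [([323.0, 173.0], 0.69)]
  jar_pad [([326.0, 173.0], 0.67)]
  stud_top [([322.0, 163.0], 0.94)]
  pan [([457.0, 285.0], 0.61)]
  mug [([241.0, 233.0], 0.59)]
  skillet [([266.0, 176.0], 0.64)]
  spanner [([270.0, 278.0], 0.73)]
  orange_glass [([368.0, 318.0], 0.77)]
top {'mtx': [[408.1586, 0.0, 318.5757], [0.0, 40
[... 295 characters left out ...]
.0], 0.66)]
  jar_pad [([337.0, 224.0], 0.63), ([177.0, 242.0], 0.3)]
  stud_top [([334.0, 223.0], 0.97)]
  pan [([176.0, 242.0], 0.66), ([335.0, 224.0], 0.21)]
  mug [([380.0, 162.0], 0.94)]
  skillet [([447.0, 248.0], 0.7)]
  spanner [([317.0, 136.0], 0.56)]
  orange_glass [([223.0, 164.0], 0.67)]
wrist {'mtx': [[299.92, 0.0, 321.313], [0.0, 299.92, 200.5977], [0.0, 0.0, 1.0]], 'distortion': [-0.0575, 0.0, 0.0, 0.0, 0.0], 'mount': [[0.0016, -0.9559, -0.2938, 0.0818], [1.0, 0.0017, -0.0002, 0.0002], [0.0007, -0.2938, 0.9559, -0.0825], [0.0, 0.0, 0.0, 1.0]]}
  coupling []
  new_coupling []
  seat []
  jar_pad []
  stud_top []
  pan []
  mug []
  skillet []
  spanner []
  orange_glass []
1.65
```

View pics/scene0.png

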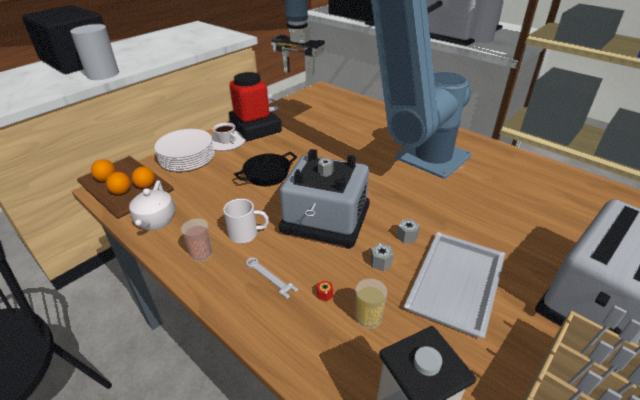

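View pics/top0.png

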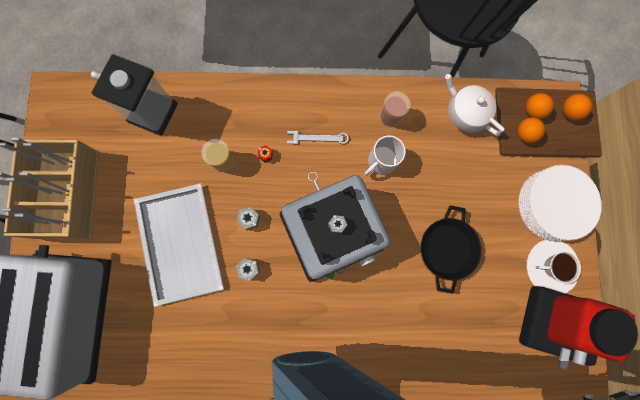

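```bash
cat > h.py <<'E'
from station import robot
import cv2,numpy as np
from scipy.spatial.transform import Rotation as R
def cam(f,s=None):
    """world->camera R,t"""
    if "rvec" in f: return cv2.Rodrigues(np.array(f["rvec"]))[0],np.array(f["tvec"]).ravel()
    T=np.eye(4);T[:3,:3]=R.from_quat(s["eef_rot"]).as_matrix();T[:3,3]=s["tcp_pos"]
    W=np.linalg.inv(T@np.array(f["mount"]));return W[:3,:3],W[:3,3]
def ray(f,px,s=None):
    Rm,t=cam(f,s);u=cv2.undistortPoints(np.array([[px]],float),np.array(f["mtx"]),np.array(f["distortion"]))[0,0]
    d=Rm.T@np.array([u[0],u[1],1]);return -Rm.T@t,d/np.linalg.norm(d)
def at_z(f,px,z,s=None):
    o,d=ray(f,px,s);return o+d*(z-o[2])/d[2]
def tri(rays):
    A=sum(np.eye(3)-np.outer(d,d) for o,d in rays);b=sum((np.eye(3)-np.outer(d,d))@o for o,d in rays)
    x=np.linalg.solve(A,b);return x,[float(np.linalg.norm((np.eye(3)-np.outer(d,d))@(x-o))) for o,d in rays]
def proj(f,P,s=None):
    Rm,t=cam(f,s);return cv2.projectPoints(np.atleast_2d(np.array(P,float)),cv2.Rodrigues(Rm)[0],t,np.array(f["mtx"]),np.array(f["distortion"]))[0][:,0]
E
python3 - <<'E'
from h import *
S=robot.grab_frame("scene");T=robot.grab_frame("top")
for n,z in [("seat",.176),("stud_top",.197),("jar_pad",.171),("coupling",.176),("pan",0),("mug",0),("skillet",0),("spanner",0),("orange_glass",0),("new_coupling",0)]:
    a=robot.landmark_of("scene",n);b=robot.landmark_of("top",n)
    for x in b[:3]:
        for y in a[:3]:
            X,e=tri([ray(S,y["point"]),ray(T,x["point"])])
            if e[0]<.012 : print(n,np.round(X,3),np.round(e,3),"top@z",np.round(at_z(T,x["point"],z)[:2],3),"scene@z",np.round(at_z(S,y["point"],z)[:2],3))
print(ray(S,(320,200))[0],ray(T,(320,200))[0])
E
```

```text
seat [ 0.527 -0.055  0.178] [0.007 0.007] top@z [ 0.523 -0.05 ] scene@z [ 0.528 -0.064]
stud_top [ 0.524 -0.062  0.195] [0.002 0.002] top@z [ 0.523 -0.06 ] scene@z [ 0.528 -0.062]
jar_pad [ 0.527 -0.056  0.171] [0.003 0.003] top@z [ 0.529 -0.058] scene@z [ 0.525 -0.053]
coupling [0.562 0.163 0.009] [0.002 0.002] top@z [0.542 0.142] scene@z [0.702 0.244]
coupling [ 0.524 -0.056  0.175] [0.002 0.002] top@z [ 0.525 -0.058] scene@z [ 0.524 -0.053]
coupling [ 0.42   0.159 -0.007] [0. 0.] top@z [0.424 0.135] scene@z [0.602 0.248]
pan [0.495 0.351 0.003] [0.006 0.006] top@z [0.493 0.357] scene@z [0.497 0.345]
mug [ 0.718 -0.191 -0.007] [0.003 0.003] top@z [ 0.714 -0.187] scene@z [ 0.724 -0.187]
skillet [ 0.477 -0.37  -0.004] [0. 0.] top@z [ 0.477 -0.369] scene@z [ 0.48  -0.365]
spanner [ 0.78  -0.012  0.006] [0.001 0.001] top@z [ 0.781 -0.011] scene@z [ 0.777 -0.018]
orange_glass [ 0.71   0.243 -0.003] [0.001 0.001] top@z [0.708 0.243] scene@z [0.712 0.243]
[1.20060565 0.54360403 0.77804708] [0.44163328 0.01622153 1.09007286]
```

Scene picture: the blender coupling is at (327,168) and two grey look-alikes stand on the counter at (381,257) and (408,232). The red one is at (325,291) and the pan at (457,285).

Top picture, candidates: (338,226) on the blender spindle, (248,218) and (247,269) on the counter (bigger, loose, grey), and (265,154) red. The job needs (338,226), because it triangulates to z≈0.175 on the spindle. Next I'll take wrist views from two opposite yaws and confirm with a crop.

```bash
cat >> h.py <<'E'
def q(psi): return [np.cos(psi/2),np.sin(psi/2),0,0]
def joints(pos,psi,j6ref):
    j=robot.solve_ik(list(pos),q(psi))
    if j is None: raise RuntimeError("ik")
    j=np.array(j);j[5]+=2*np.pi*np.round((j6ref-j[5])/(2*np.pi));return j
def go(pos,psi,j6ref): robot.goto_joints(list(joints(pos,psi,j6ref)))
E
python3 - <<'E'
from h import *
import json
c=np.array([.525,-.058]);obs={}
for i,j6 in enumerate([0.7,0.7-np.pi]):
    psi=np.arctan2(c[1],c[0])+np.pi/2-j6
    go([*c,.39],psi,j6)
    s=robot.sense();f=robot.grab_frame("wrist")
    print(i,s["t"],np.round(s["joint_positions"],3),np.round(s["tcp_pos"],4),np.round(s["ft_force"],2),np.round(s["torque"],3))
    cv2.imwrite(f"pics/w{i}.png",f["image"][:,:,::-1])
    np.savez(f"w{i}.npz",img=f["image"],mtx=f["mtx"],distortion=f["distortion"],mount=f["mount"],eef_rot=s["eef_rot"],tcp_pos=s["tcp_pos"])
    for n in ["coupling","seat","stud_top","jar_pad"]:
        for r in robot.landmark_of("wrist",n)[:2]:
            obs.setdefault(n,[]).append(ray(f,r["point"],s));print(n,np.round(r["point"],1),round(r["conf"],2))
    o=robot.outline_of("wrist","coupling")
    if o: print("bbox",o[0]["bbox"],o[0]["conf"],int(o[0]["region"].sum()));np.save(f"reg{i}.npy",o[0]["region"])
for n,r in obs.items():
    if len(r)==2: print(n,*[np.round(v,4) for v in tri(r)])
a,b=[cv2.resize(cv2.imread(f"pics/w{i}.png")[110:290,230:410],(400,400),interpolation=cv2.INTER_CUBIC) for i in (0,1)]
cv2.imwrite("pics/wcrop.png",np.hstack([a,b]))
E
```

```text
0 4.95 [-0.323  0.175  1.431 -0.     1.535  0.489] [ 0.5249 -0.0589  0.3898] [ 0.4   0.2  -0.47] [-0.051 -0.031  0.048]
coupling [175.8 111.3] 0.85
coupling [226.   45.1] 0.85
bbox [219.9, 40.5, 52.1, 56.2] 0.82 1792
1 7.9 [-0.321  0.175  1.431  0.     1.535 -2.653] [ 0.525 -0.058  0.39 ] [-0.13  0.68 -1.44] [ 0.062 -0.055  0.001]
coupling [324.8 190.8] 0.93
coupling [399.6 261.1] 0.82
seat [324.2 193.5] 0.22
bbox [323.1, 199.7, 38.3, 44.2] 0.96 1492
```

View pics/wcrop.png

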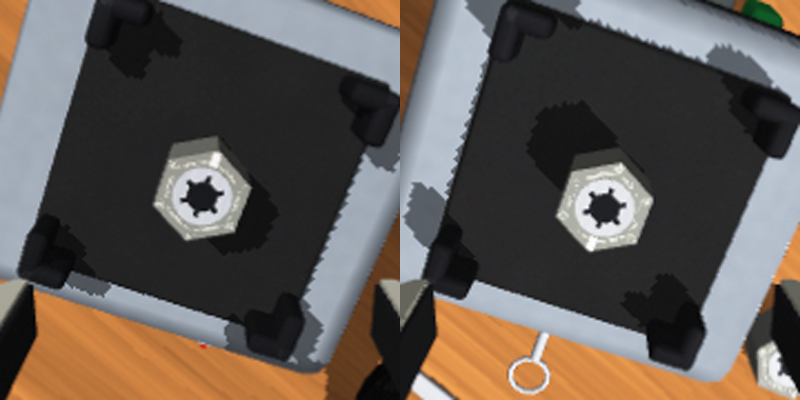

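The crops show the blender coupling with its white mark on one corner, at crop (215,160) on the left and (192,243) on the right. It sits on the spindle inside the four corner guides, so it is the one to take. Next I'll fit its prism to both views.

```bash
cat > fit.py <<'E'
from h import *
from scipy.optimize import minimize
V=[]
for i in (0,1):
    d=np.load(f"w{i}.npz");f={k:d[k] for k in ("mtx","distortion","mount")};s={k:d[k] for k in ("eef_rot","tcp_pos")}
    g=d["img"].astype(int)
    m=(g.max(2)>80).astype(np.uint8)
    m[:, :270]=0;m[:,370:]=0;m[:150]=0;m[250:]=0
    n,l,st,ce=cv2.connectedComponentsWithStats(m)
    k=1+np.argmin([np.hypot(*(ce[j]-[321,200]))+(1e3 if st[j,4]<300 else 0) for j in range(1,n)])
    m=(l==k).astype(np.uint8)
    cs=cv2.findContours(m,cv2.RETR_EXTERNAL,cv2.CHAIN_APPROX_NONE)[0]
    r=np.zeros_like(m);cv2.drawContours(r,cs,-1,1,-1)
    V.append((f,s,r,d["img"]));print("area",r.sum(),st[k])
def hexp(p,z):
    a=p[3]+np.arange(6)*np.pi/3;return np.c_[p[0]+.0208*np.cos(a),p[1]+.0208*np.sin(a),np.full(6,z)]
def cost(p):
    c=0
    for f,s,r,_ in V:
        P=proj(f,np.r_[hexp(p,p[2]),hexp(p,p[2]+.03)],s)
        h=cv2.convexHull(P.astype(np.float32));k=8
        a=np.zeros((100*k,100*k),np.uint8)
        cv2.fillConvexPoly(a,np.round((h-[270,150]+.5)*k*16-8).astype(np.int32),1,shift=4)
        R_=cv2.resize(r[150:250,270:370],None,fx=k,fy=k,interpolation=cv2.INTER_NEAREST)
        c+=np.sum(a!=R_)/k/k
    return c
best=None
for th in np.radians([0,15,30,45]):
    x0=np.array([.5245,-.058,.176,th])
    sim=x0+np.vstack([np.zeros(4),np.diag([.004,.004,.006,.2])])
    o=minimize(cost,x0,method="Nelder-Mead",options=dict(initial_simplex=sim,maxiter=250))
    print(np.round(o.x,4),o.fun)
    if best is None or o.fun<best.fun: best=o
p=best.x
# mark: brightest corner of top face
for f,s,r,im in V:
    w=[]
    for P in proj(f,np.r_[[[*(p[:2]+.017/.0208*(h[:2]-p[:2])),p[2]+.03] for h in hexp(p,0)]],s):
        u,v=np.round(P).astype(int);w.append(im[v-1:v+2,u-1:u+2].min(2).mean())
    print("corner brightness",np.round(w))
np.save("pose.npy",p);print("pose",np.round(p,4),np.degrees(p[3]))
T=[]
for f,s,r,im in V:
    b=cv2.resize(im[150:250,270:370,::-1],(400,400),interpolation=cv2.INTER_CUBIC)
    for z in (p[2],p[2]+.03):
        cv2.polylines(b,[np.round((proj(f,hexp(p,z),s)-[270,150]+.5)*4).astype(int)],True,(0,0,255),1)
    T.append(b)
cv2.imwrite("pics/fit.png",np.hstack(T))
E
python3 fit.py
```

```text
area 1424 [ 299  172   44   46 1260]
area 1275 [ 300  183   44   41 1128]
[ 0.5262 -0.0563  0.1774  0.4344] 356.0
[ 0.5263 -0.0563  0.1774  0.4263] 355.921875
[ 0.5263 -0.0563  0.1774  0.4271] 355.5
[ 0.5262 -0.0562  0.1774  0.4353] 356.515625
corner brightness [234. 171. 176. 155. 179. 153.]
corner brightness [244. 186. 192. 205. 175. 189.]
pose [ 0.5263 -0.0563  0.1774  0.4271] 24.470246711280915
```

View pics/fit.png

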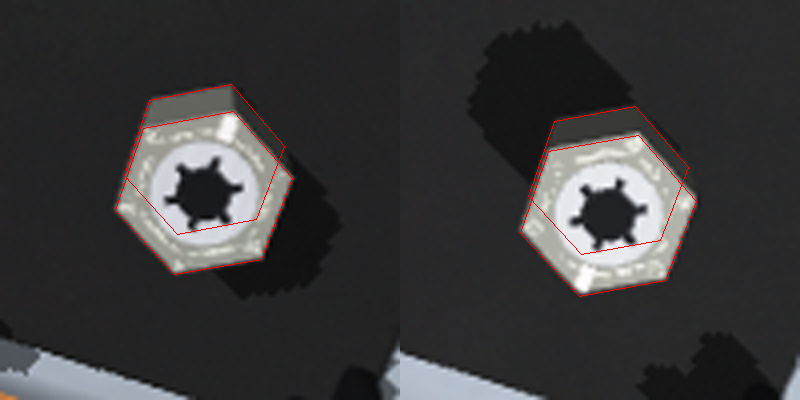

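The fitted outline lies on the top face in both views: x=0.5263, y=-0.0563, underside z≈0.177, yaw 24.5°. I'll go down and close lightly.

```bash
cat >> h.py <<'E'
def ft(n=6,dt=.01):
    a=[]
    for _ in range(n):
        robot.dwell(dt);s=robot.sense();a.append(np.r_[s["ft_force"],s["torque"]])
    return np.mean(a,0),np.std(a,0),s
E
python3 - <<'E'
from h import *
p=np.load("pose.npy");psi=p[3]+np.pi-np.radians(1);z=.2635
go([p[0],p[1],.34],psi,-2.32);robot.move_l([p[0],p[1],z],max_speed=.06)
robot.dwell(.3);t0,sd,s=ft(10);print(s["t"],np.round(t0,2),np.round(sd,2),np.round(s["tcp_pos"],4),np.round(s["joint_positions"],3))
np.save("tare.npy",t0)
robot.close(effort=4);robot.dwell(.2)
a,sd,s=ft(10);print(s["t"],np.round(a-t0,2),np.round(sd,2),s["grip_width"],s["gripper_force"],np.round(s["tcp_pos"],4),R.from_quat(s["eef_rot"]).as_euler("zyx",True))
E
```

```text
10.4417 [ 0.    0.02  0.09  0.08 -0.14  0.01] [0.51 0.43 0.32 0.03 0.03 0.03] [ 0.5263 -0.0563  0.2636] [-0.317  0.252  1.644  0.     1.246 -2.298]
11.65 [ 0.01  0.02  0.01 -0.02  0.   -0.05] [0.43 0.36 0.4  0.04 0.03 0.04] 0.036292536020600806 3.9868059754371643 [ 0.5263 -0.0563  0.2635] [ 1.56530772e+02 -5.79640707e-05 -1.79999051e+02]
```

```bash
cat >> h.py <<'E'
def turn(pos,psi,j6ref,steps,dpsi,climb,t0,gain=3e-5,grav=0.,fstop=7,mstop=.3,verbose=1,stop_low=None):
    """step clockwise, following the climb (m/rad) with a force correction; returns pos,psi,log"""
    pos=np.array(pos,float);log=[]
    for i in range(steps):
        psi-=dpsi;j6ref+=dpsi;pos[2]+=climb*dpsi
        go(pos,psi,j6ref);a,_,s=ft(8);a=a-t0;log.append([np.degrees(psi),pos[2],*a])
        if i%verbose==0: print(f'{s["t"]:.2f} psi {np.degrees(psi):.1f} z {pos[2]*1e3:.2f} tcpz {s["tcp_pos"][2]*1e3:.2f} F {np.round(a[:3],1)} Mz {a[5]:.3f} w {s["grip_width"]*1e3:.2f} j6 {s["joint_positions"][5]:.2f}')
        if np.abs(a[:3]).max()>fstop or abs(a[5])>mstop: print("STOP",a);break
        pos[:3]+=gain*np.where(np.abs(a[:3])>.5,a[:3],0)
        if stop_low is not None and i>2 and np.mean([l[7] for l in log[-3:]])<stop_low: print("LOW TORQUE");break
    np.savez("st.npz",pos=pos,psi=psi,j6=j6ref);return pos,psi,log
E
python3 - <<'E'
from h import *
p=np.load("pose.npy");t0=np.load("tare.npy")
robot.close(effort=25);robot.dwell(.15);a,sd,s=ft(10);print(s["t"],np.round(a-t0,2),s["grip_width"],s["gripper_force"])
turn([p[0],p[1],.2635],p[3]+np.pi-np.radians(1),-2.298,6,np.radians(2),0,t0)
E
```

```text
12.1 [ 0.33  0.15 -0.36 -0.01  0.   -0.  ] 0.035650373105349104 24.960845410823822
12.42 psi 201.5 z 263.50 tcpz 263.50 F [ 0.4 -0.6 -0.1] Mz 0.068 w 35.95 j6 -2.26
12.73 psi 199.5 z 263.50 tcpz 263.53 F [-0.  0.  0.] Mz 0.087 w 36.00 j6 -2.23
13.05 psi 197.5 z 263.50 tcpz 263.61 F [-0.1 -0.2  1.1] Mz 0.091 w 36.17 j6 -2.19
13.37 psi 195.5 z 263.53 tcpz 263.67 F [-0.5 -0.1  2.3] Mz 0.090 w 36.03 j6 -2.16
13.68 psi 193.5 z 263.60 tcpz 263.75 F [-0.1 -0.1  2.8] Mz 0.101 w 35.79 j6 -2.12
14.00 psi 191.5 z 263.69 tcpz 263.77 F [-0.4 -0.1  3.2] Mz 0.081 w 35.99 j6 -2.09
```

It is giving: Mz stays steady near 0.09 N m, and the coupling is pushing the hand up by about 9 mm per turn. I'll go on, following the climb.

```bash
python3 - <<'E'
from h import *
t0=np.load("tare.npy");d=np.load("st.npz")
turn(d["pos"],float(d["psi"]),float(d["j6"]),10,np.radians(3),.0016,t0,gain=5e-5)
E
```

```text
14.32 psi 188.5 z 263.87 tcpz 263.92 F [-0.2  0.4  2.7] Mz 0.090 w 35.74 j6 -2.04
14.63 psi 185.5 z 264.09 tcpz 263.99 F [ 0.4 -0.1  1.5] Mz 0.083 w 35.51 j6 -1.99
14.95 psi 182.5 z 264.24 tcpz 264.11 F [0.8 0.  0.8] Mz 0.061 w 35.51 j6 -1.93
15.27 psi 179.5 z 264.37 tcpz 264.23 F [ 0.5 -0.4  0.3] Mz 0.084 w 35.73 j6 -1.88
15.58 psi 176.5 z 264.45 tcpz 264.32 F [ 0.1  0.1 -0.1] Mz 0.100 w 35.91 j6 -1.83
15.90 psi 173.5 z 264.54 tcpz 264.43 F [-0.1 -0.1 -0.3] Mz 0.077 w 35.99 j6 -1.78
16.22 psi 170.5 z 264.62 tcpz 264.51 F [-0.5  0.1 -0.7] Mz 0.077 w 35.75 j6 -1.72
16.53 psi 167.5 z 264.67 tcpz 264.67 F [-0.   0.  -0.4] Mz 0.077 w 35.99 j6 -1.67
16.85 psi 164.5 z 264.75 tcpz 264.73 F [-0.2  0.2 -0.2] Mz 0.074 w 35.65 j6 -1.62
17.17 psi 161.5 z 264.84 tcpz 264.82 F [-0.5  0.2 -0.1] Mz 0.064 w 35.71 j6 -1.57
```

```bash
python3 - <<'E'
from h import *
t0=np.load("tare.npy");d=np.load("st.npz")
turn(d["pos"],float(d["psi"]),float(d["j6"]),36,np.radians(4),.0017,t0,gain=5e-5,verbose=3,stop_low=.03)
E
```

```text
17.48 psi 157.5 z 264.96 tcpz 264.95 F [ 0.4  0.3 -0.3] Mz 0.049 w 35.93 j6 -1.50
18.43 psi 145.5 z 265.31 tcpz 265.37 F [-0.   0.7  0.3] Mz 0.057 w 35.72 j6 -1.29
19.38 psi 133.5 z 265.72 tcpz 265.78 F [0.1 0.2 0.5] Mz 0.062 w 36.13 j6 -1.08
20.33 psi 121.5 z 266.16 tcpz 266.15 F [-0.1  0.3  0.7] Mz 0.069 w 35.88 j6 -0.87
21.28 psi 109.5 z 266.55 tcpz 266.56 F [-0.   0.3  0.6] Mz 0.063 w 36.03 j6 -0.66
22.23 psi 97.5 z 266.96 tcpz 266.95 F [0.6 0.3 0.3] Mz 0.035 w 35.82 j6 -0.45
23.18 psi 85.5 z 267.37 tcpz 267.37 F [ 0.2 -0.4  0.2] Mz 0.071 w 35.69 j6 -0.24
24.13 psi 73.5 z 267.75 tcpz 267.76 F [ 0.1 -0.1  0.5] Mz 0.073 w 36.02 j6 -0.03
25.08 psi 61.5 z 268.17 tcpz 268.16 F [ 0.3 -0.3  0.5] Mz 0.061 w 35.73 j6 0.18
26.03 psi 49.5 z 268.55 tcpz 268.56 F [ 0.8 -0.4  0.2] Mz 0.075 w 35.48 j6 0.39
26.98 psi 37.5 z 268.98 tcpz 268.97 F [ 0.3 -0.3 -0.1] Mz 0.076 w 35.77 j6 0.60
27.93 psi 25.5 z 269.36 tcpz 269.36 F [ 0.1 -0.7  0. ] Mz 0.051 w 35.95 j6 0.81
```

```bash
python3 - <<'E'
from h import *
t0=np.load("tare.npy");d=np.load("st.npz");print(np.degrees(d["psi"]))
turn(d["pos"],float(d["psi"]),float(d["j6"]),17,np.radians(4),.0019,t0,gain=4e-5,verbose=1,stop_low=.03)
E
```

```text
17.470246711280854
28.88 psi 13.5 z 269.79 tcpz 269.77 F [-0.2 -0.1  0.6] Mz 0.060 w 35.85 j6 1.02
29.20 psi 9.5 z 269.94 tcpz 269.89 F [-0.3 -0.3  0.3] Mz 0.062 w 35.71 j6 1.09
29.52 psi 5.5 z 270.07 tcpz 270.04 F [-0.1 -0.  -0. ] Mz 0.046 w 35.91 j6 1.16
29.83 psi 1.5 z 270.21 tcpz 270.17 F [-0.2 -0.3 -0.1] Mz 0.036 w 35.71 j6 1.23
30.15 psi -2.5 z 270.34 tcpz 270.32 F [-0.3 -0.4 -0.5] Mz 0.056 w 35.64 j6 1.29
30.47 psi -6.5 z 270.45 tcpz 270.42 F [-0.4 -0.1 -0.3] Mz 0.058 w 35.96 j6 1.36
30.78 psi -10.5 z 270.58 tcpz 270.56 F [-0.1 -0.3 -0.5] Mz 0.073 w 35.79 j6 1.43
31.10 psi -14.5 z 270.72 tcpz 270.71 F [ 0.2 -0.2 -0.8] Mz 0.056 w 35.99 j6 1.50
31.42 psi -18.5 z 270.82 tcpz 270.83 F [-0.3 -0.5 -0.6] Mz 0.044 w 35.72 j6 1.57
31.73 psi -22.5 z 270.93 tcpz 270.96 F [ 0.  -0.2  0.2] Mz 0.058 w 36.02 j6 1.64
32.05 psi -26.5 z 271.06 tcpz 271.09 F [-0.3 -0.7 -0.1] Mz 0.060 w 35.77 j6 1.71
32.37 psi -30.5 z 271.19 tcpz 271.21 F [-0.3 -0.4  0.8] Mz 0.066 w 35.84 j6 1.78
32.68 psi -34.5 z 271.36 tcpz 271.36 F [-0.4 -0.7  0. ] Mz 0.074 w 35.50 j6 1.85
33.00 psi -38.5 z 271.49 tcpz 271.50 F [-0.4 -0.7  0.3] Mz 0.063 w 35.80 j6 1.92
33.32 psi -42.5 z 271.63 tcpz 271.62 F [-0.4 -0.4  0.4] Mz 0.072 w 36.03 j6 1.99
33.63 psi -46.5 z 271.76 tcpz 271.75 F [-0.4 -0.4  0.3] Mz 0.051 w 36.00 j6 2.06
33.95 psi -50.5 z 271.89 tcpz 271.89 F [-0.4 -0.3  0.5] Mz 0.058 w 36.14 j6 2.13
```

```bash
python3 - <<'E'
from h import *
t0=np.load("tare.npy");d=np.load("st.npz");pos=d["pos"].copy();psi=float(d["psi"]);j6=float(d["j6"])
for i in range(12):
    pos[2]+=.0002;go(pos,psi,j6);a,_,s=ft(8);a=a-t0
    print(f'{s["t"]:.2f} z {pos[2]*1e3:.2f} tcpz {s["tcp_pos"][2]*1e3:.2f} F {np.round(a[:3],1)} Mz {a[5]:.3f}')
    if a[2]<-3.5: print("holds");break
np.savez("st.npz",pos=pos,psi=psi,j6=j6)
E
```

```text
34.27 z 272.11 tcpz 271.96 F [-0.2 -0.2 -1.2] Mz 0.082
34.58 z 272.31 tcpz 272.21 F [-0.1  0.1 -1.3] Mz 0.076
34.90 z 272.51 tcpz 272.50 F [-0.2 -0.1 -1.3] Mz 0.071
35.22 z 272.71 tcpz 272.75 F [-0.6 -0.2 -1.1] Mz 0.086
35.53 z 272.91 tcpz 272.95 F [-0.3 -0.3 -1.2] Mz 0.056
35.85 z 273.11 tcpz 273.12 F [-0.3 -0.2 -0.9] Mz 0.064
36.17 z 273.31 tcpz 273.30 F [-0.5 -0.1 -1.1] Mz 0.075
36.48 z 273.51 tcpz 273.51 F [-0.4 -0.2 -1.2] Mz 0.069
36.80 z 273.71 tcpz 273.74 F [-0.6 -0.2 -0.9] Mz 0.072
37.12 z 273.91 tcpz 273.91 F [-0.4 -0.1 -1.3] Mz 0.037
37.43 z 274.11 tcpz 274.12 F [-0.6 -0.1 -0.9] Mz 0.063
37.75 z 274.31 tcpz 274.30 F [-0.6 -0.5 -1.2] Mz 0.066
```

It is free: a steady -1.2 N, which is its own weight, over 2.4 mm. I'll lift it clear and measure the pan.

```bash
python3 - <<'E'
from h import *
t0=np.load("tare.npy");d=np.load("st.npz");pos=d["pos"].copy()
for z,v in ((.284,.02),(.32,.05),(.39,.12)):
    pos[2]=z;robot.move_l(list(pos),max_speed=v);a,_,s=ft(4);a=a-t0;print(f'{s["t"]:.2f}',z,np.round(a,2),s["grip_width"],s["gripper_force"])
    if abs(a[2])>4 : print("STOP");break
pts=[]
for c in ("scene","top"):
    f=robot.grab_frame(c);o=robot.outline_of(c,"pan");l=robot.landmark_of(c,"pan")
    m=o[0]["region"].astype(np.uint8);print(c,o[0]["bbox"],o[0]["conf"],[ (x["point"],x["conf"]) for x in l[:2]])
    cs=max(cv2.findContours(m,cv2.RETR_EXTERNAL,cv2.CHAIN_APPROX_NONE)[0],key=cv2.contourArea)
    W=np.array([at_z(f,p,.02)[:2] for p in cs[:,0].astype(float)])
    r=cv2.minAreaRect((W*1e3).astype(np.float32));print("rect mm",r)
    print("origin@0",np.round(at_z(f,l[0]["point"],0),4))
    cv2.imwrite(f"pics/{c}1.png",f["image"][:,:,::-1])
    pts.append(ray(f,l[0]["point"]))
print(tri(pts),robot.sense()["t"])
a=cv2.imread("pics/scene1.png")[130:350,230:530];b=cv2.imread("pics/top1.png")[150:330,110:400]
cv2.imwrite("pics/mid.png",np.hstack([cv2.resize(a,(400,293)),cv2.resize(b,(400,293))]))
E
```

```text
38.42 0.284 [ 0.59 -0.14 -1.41  0.01  0.11 -0.  ] 0.035873248777826314 24.960815906524658
39.32 0.32 [-0.19  0.04 -1.08  0.02  0.14  0.  ] 0.03584457198565744 24.960918724536896
40.08 0.39 [-0.03 -0.43 -1.13  0.03  0.13 -0.01] 0.036042352132337446 24.960884749889374
scene [453.5, 286.7, 99.3, 100.2] 0.81 [([457.8, 284.7], 0.96)]
rect mm ((494.0733947753906, 346.8313293457031), (290.3121643066406, 178.6116485595703), 14.162471771240234)
origin@0 [ 0.4924  0.3517 -0.    ]
top [177.0, 244.1, 92.2, 123.6] 0.71 [([173.4, 244.5], 0.83)]
rect mm ((489.491943359375, 344.70751953125), (287.68963623046875, 181.09169006347656), 14.067692756652832)
origin@0 [0.4864 0.3616 0.    ]
(array([0.48909384, 0.3562305 , 0.0007849 ]), [0.00566262264912403, 0.005662622649123941]) 40.3833
```

View pics/mid.png

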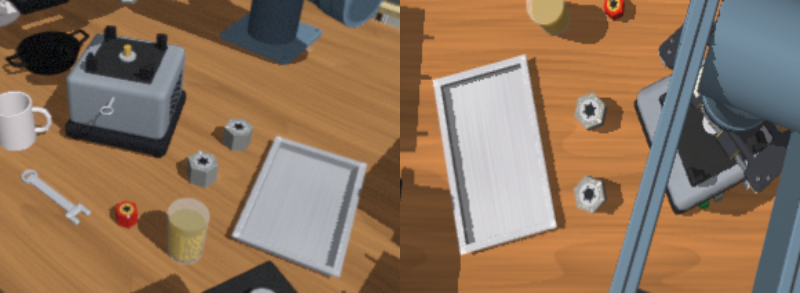

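The lift is clean: the left crop shows the bare brass stud at (127,50), and the two look-alikes are untouched. The pan centre is ≈(0.491, 0.347) with yaw 14°. I'll place with the closing line along the pan's long side.

```bash
python3 - <<'E'
from h import *
x,y=.487,.342;psi=np.radians(104)
go([x,y,.25],psi,.165);robot.move_l([x,y,.098],max_speed=.08);robot.dwell(.2)
b,_,s=ft(10);print(s["t"],np.round(b,2),np.round(s["joint_positions"],2),s["grip_width"])
z=.0965;hit=False
while z>.087:
    z-=.0005;robot.move_l([x,y,z],max_speed=.02);a,_,s=ft(5)
    if a[2]-b[2]>2: hit=True;break
print("touch",hit,z,np.round(a-b,2),s["tcp_pos"],s["t"])
E
```

```text
44.425 [ 0.11 -0.13 -1.09 -0.04 -0.1  -0.01] [ 0.42  0.54  1.66 -0.    0.94  0.18] 0.03575233129443036
touch True 0.0905 [-0.91 -0.13  2.99 -0.06  0.1   0.03] [0.48706722 0.34203679 0.09074214] 47.925
```

Touchdown came exactly at the expected height. I'll release, retreat and check.

```bash
python3 - <<'E'
from h import *
robot.ungrasp();robot.dwell(.1);robot.move_l([.487,.342,.2],max_speed=.08)
s=robot.sense();print(s["t"],s["grip_width"]);robot.move_l([.487,.342,.27],max_speed=.1)
s=robot.sense();w=robot.grab_frame("wrist")["image"];print([np.round(r["point"]) for r in robot.landmark_of("wrist","coupling")])
f=robot.grab_frame("scene")["image"]
cv2.imwrite("pics/end.png",np.hstack([cv2.resize(w,(400,250)),cv2.resize(f[130:330,220:540],(400,250))])[:,:,::-1]);print(s["t"])
E
```

```text
50.575 0.09286358327895666
[array([322., 180.]), array([246., 295.]), array([340., 316.])]
51.425
```

View pics/end.png

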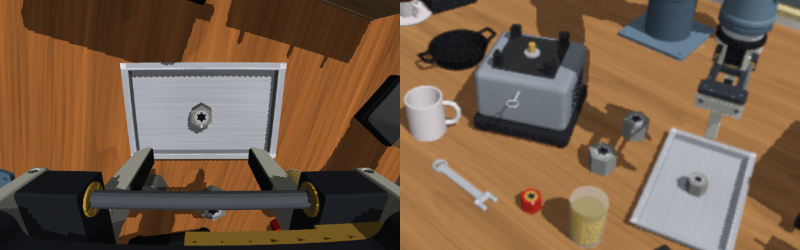

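The coupling stands upright in the pan, at (200,117) in the wrist view and (695,184) in the scene crop. Everything else is in place and the robot is clear.

```bash
python3 -c "
from station import robot
print(robot.sign_off())"
```

```text
the job is handed in; nothing more can be done
None
```

The worn coupling is unscrewed and standing upright in the steel pan, the other things on the counter look undisturbed in the last picture, and the job was handed in at about 51 s of the 72 s allowed.

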